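Start the twin bottle warmer on the bottle standing in it

TASK

Set the twin bottle warmer going for the glass bottle that stands in one of its two wells: push down the raised front end of the mains rocker until it is fully over, then push the selector rocker fully down at the end on the same side as the bottle, then press the round start key right in and let it come back out. Only press these three controls with the fingertips: leave the heat knob as it is set, do not select the covered well, and do not lift, shift or knock over the bottle, the well cover or the things standing beside the warmer.

Things in the scene. Friction and masses are not known exactly. Their poses are not given: they have to be found in the camera images.
- warmer: grey plastic twin bottle warmer, fixed on the shelf, 200 mm deep (x), 310 wide (y), 95 high. Origin: centre of its underside; x points from the control panel back to the wells, y to its left, z up. Rear block: x -15 to +100 mm, top at z = 95 mm, with two round wells, 72 mm bore, 65 mm deep, centred at x = 42.5, y = +75 (left well) and y = -75 mm (right well)
- panel_middle (a point): middle of the sloping control panel's surface, in front of the wells: in the warmer's frame x = -57.5, y = 0, z = 60 mm. The panel is 92 mm up the slope and rises towards the wells at 0.30 rad; its outward normal is (-0.296, 0, 0.955) in the warmer's frame. The controls sit along its middle line: mains rocker at y = -100, selector 0, start key +65, heat knob +120 mm
- mains_rocker (a joint): black mains rocker at the panel's right end: paddle 44 mm long up the slope, 24 wide, top a shallow V (each half rises outwards 0.20 rad). In rad: -0.20 off, +0.20 on. Starts off, its front (lower, robot-side) end proud; pushing that end down about 7 mm turns it on, and that half then lies parallel to the panel, 6 mm above it. Takes 2 to 4 N, stays where left
- mains_front_end (a point): press point of the mains rocker, on the top face of its front end, 17 mm from the pivot line; moves with the rocker
- selector_rocker (a joint): black well selector in the panel's middle: a 44 x 24 mm V-shaped rocker like the mains one, lying left to right. In rad: about 0 in the middle (no well, as it starts), +0.20 left (+y) end fully down (left well), -0.20 right end fully down (right well). An end goes down about 3.5 mm, till its half lies parallel to the panel, 6 mm above it. Takes 2 to 4 N, stays where left
- selector_left_end (a point): press point of the selector on the top face of its left (+y) end, 17 mm from the pivot line; moves with it
- selector_right_end (a point): press point of the selector on the top face of its right (-y) end, 17 mm from the pivot line; moves with it
- start_key (a joint): the round black start key, 28 mm across, standing 10 mm out of the panel: travel in m along the panel's inward normal, 0 out, 0.005 fully in; a spring (about 1 N at first, 5 N fully in) brings it back out
- start_key_top (a point): centre of the start key's top face; moves with the key
- heat_knob_top (a point): centre of the top of the black heat knob at the left end of the panel (36 mm across, 20 mm high, with a grip bar); not to be turned
- heat_knob_pointer (a point): tip of the heat knob's grip bar, 17 mm from its axis; shows how the knob is set
- bottle_in_well: small glass baby bottle with a white screw ring, 58 mm across, 125 mm high, standing loosely in one of the two wells (either one); origin at the centre of its underside. Its top is about 155 mm above the shelf
- well_cover: flat round grey cover with a small knob, 86 mm across, lying loose on the other, unused well; origin at the centre of the disc's underside, on the warmer's top
- spare_bottle: a second, equal glass bottle standing on the shelf beside the warmer; origin at the centre of its underside
- dispenser: clear plastic formula dispenser with a white twist cap and spout, 78 mm across, 90 mm high, on the shelf beside the warmer; origin at the centre of its underside
- teat_case: blue domed silicone teat case, 62 mm across, 55 mm high, on the shelf beside the warmer; origin at the centre of its underside
- funnel: stainless steel funnel standing mouth down, 82 mm across, 86 mm high, on the shelf beside the warmer; origin at the centre of its underside
Things that resemble listed ones, but are neither listed nor needed, are in the scene too. Leave any turquoise look-alike of the dispenser alone. There is more than one size of the well_cover; the one meant has the size given above.

How it is judged:
On the way, in this order (a step that is already met when the one before it is completed fails the run):
1. the mains rocker is pushed over to on (value of joint mains_rocker above 0.14 rad), for 0.1 s.
2. the selector is pushed down on the side of the bottle (value of joint mains_rocker above 0.14 rad and ((y of bottle_in_well in the frame of warmer above 0 m and value of joint selector_rocker above 0.14 rad) or (y of bottle_in_well in the frame of warmer below 0 m and value of joint selector_rocker below -0.14 rad))), for 0.1 s.
3. the start key is pressed right in (all of step 2 and value of joint start_key above 0.004 m), for 0.05 s.
At the end, for the whole second after the job is handed in: Mains rocker on and selector down on the bottle's side (each past 0.14 of 0.20 rad); start key pressed 4 of its 5 mm or more, then out again (under 1 mm); heat knob pointer within 4.5 mm, and bottle, cover and the things alongside upright, at rest, within 20 mm of where they were (all of step 2 and value of joint start_key below 0.001 m and distance of heat_knob_pointer from where it was at the start of the episode below 0.0045 m and distance of each of bottle_in_well, spare_bottle, dispenser, teat_case, funnel, well_cover from where it was at the start of the episode below 0.02 m and angle between each of bottle_in_well, spare_bottle, dispenser, teat_case, funnel, well_cover's own z axis and vertical below 0.35 rad and linear speed of each of bottle_in_well, spare_bottle, dispenser, teat_case, funnel, well_cover below 0.03 m/s); the robot touches nothing.
It fails at once if a control is worked out of order: the selector or the start key before the mains is on, or the start key before the bottle's well is selected ((value of joint mains_rocker below 0.1 rad and (value of joint selector_rocker above 0.1 rad or value of joint selector_rocker below -0.1 rad or value of joint start_key above 0.0025 m)) or (value of joint start_key above 0.0025 m and y of bottle_in_well in the frame of warmer above 0 m and value of joint selector_rocker below 0.1 rad) or (value of joint start_key above 0.0025 m and y of bottle_in_well in the frame of warmer below 0 m and value of joint selector_rocker above -0.1 rad)).
It fails at once if the covered, unused well is selected ((y of bottle_in_well in the frame of warmer above 0 m and value of joint selector_rocker below -0.1 rad) or (y of bottle_in_well in the frame of warmer below 0 m and value of joint selector_rocker above 0.1 rad)).
It fails at once if the heat knob is turned more than about 15 degrees (distance of heat_knob_pointer from where it was at the start of the episode above 0.0045 m).
It fails at once if the bottle in the well or the well cover is lifted, shifted more than 20 mm or tipped (distance of any of bottle_in_well, well_cover from where it was at the start of the episode above 0.02 m or angle between any of bottle_in_well, well_cover's own z axis and vertical above 0.35 rad).
It fails at once if a thing beside the warmer is lifted, shifted more than 20 mm or tipped (distance of any of spare_bottle, dispenser, teat_case, funnel from where it was at the start of the episode above 0.02 m or angle between any of spare_bottle, dispenser, teat_case, funnel's own z axis and vertical above 0.35 rad).
It also fails if it takes over 42 s, if anything falls off the work surface, if the arm or the gripper's body presses on something with over 40 N, if the wrist force passes 120 N, or if a joint passes its speed limit or range.

ROBOT

A 6-joint arm with a two-finger parallel gripper is mounted at the origin on the work surface. World frame = base frame: x ahead of the robot, y to its left, z up, the work surface at z = 0. Lengths are in m, angles in rad, forces in N, time in s.
With the tool pointing down it reaches from about 0.35 to 0.85 m from the base axis. Payload 8.1 kg.
Tool frame: the origin (TCP) lies on the centre line of the jaws, within the pads' length; the fingertips stand robot.tips_ahead ahead of it and the grasp point (between the pads) lies 6 mm ahead of it (robot.tips_ahead is the distance from the TCP to the fingertips, in m); z points along the fingers, y is the line along which they close (so a half turn about z gives the same grasp; the last joint's range is limited). The gripper opens to 93 mm and grips with 3 to 60 N. Pads are 15 mm wide; open, the fingers measure 128 mm over their backs; the gripper's body (75 mm by 188 mm) begins 65 mm behind the grasp point.
Start: joints at [1.116, 0.13, 1.488, -0, 1.523, -0.085], TCP at [0.217, 0.559, 0.244] pointing down, gripper open.
Joint ranges: [-2.96, 2.96], [-0.89, 2.26], [0.02, 2.5], [-1.34, 4.48], [0, 2.73], [-2.66, 2.66]. Speed limits (rad/s): [2.39, 2.39, 2.79, 3.14, 3.14, 3.14].

INTERFACE

Orientations are given as a rotation vector (axis times angle).
In Python, from plant import robot gives the robot as it stands.
- The arm moves only by the tool apply_moves, never from a script. Its arguments are lists of equal length, an entry for each row: "delta_pos": the shift along the tool's x, y, z in cm, a list of three; "twist": the turn about the tool's z in rad. A call has 1 to 8 rows; each row shifts and turns the commanded pose from where the row before left it, along the tool's axes as they then stand; what a row does not reach is not made up. A row lasts 1/8 s, in which the tool goes at most 62.5 mm and 10.7 degrees, less where a joint would pass 70% of its speed; a pose out of reach is approached as far as the arm can. A call with a gripper value outside its range is refused whole. "gripper" is the finger opening in cm, from 0 to 9.3, set as the call begins (left out, the last holds). The fingers move at their own pace and stop on an object; "squeeze" is the grip in N (left out, the last holds). Time passes only in rows, so rows that do not move let the fingers close. It gives the time, the measured TCP pose, the force, the opening and the grip force at its end, in the units of the state.
- robot.read_state(): the state, without advancing time (a new reading comes with each control period).
- robot.read_camera(name): name is "scene" or "top" or "wrist"; returns a dict with "frame" (420x560x3 uint8, red, green, blue), "vertical_fov" (degrees; the focal length in pixels is half the picture's height over the tangent of half this angle, whatever the lens; pixels are square), "cx", "cy" (the principal point, pixels), "k1" (the pictures are not rectified: a ray, as slopes to the right and down, at radius r is drawn at 1 + k1 r^2 times it, then the intrinsics apply), "R" (3x3) and "t" (3): a world point X has camera coordinates R X + t. Camera axes: x right, y down, z forward; pixel columns grow to the right and rows downward; lengths in m; the calibration is good to about 2 mm. A picture is of the moment at which its call begins. There is no depth.
- robot.close_job(): hands the job in; it is judged then, once.
The state is a dict: "t": time; "q": joint angles; "dq": joint speeds; "joint_torque": joint torques, N m; "tool_pos": TCP position; "orientation": TCP orientation; "force": force on the tool from outside, world axes, zero at the start; "wrist_torque": the same for the moment, N m; "opening": finger opening in m; "gripper_force": force on a finger pad.
Only numpy, scipy, OpenCV 4.12 (cv2) and the standard library are available. Lean on these libraries where they do the work, as an engineer would, in place of code of your own. Each camera call takes 0.05 s, during which the arm holds its last target. There are 200 camera calls.

## Working session

There is one attempt and no reset: what is moved stays moved. The work goes in short steps, Python scripts to look and compute and a tool call to move; the robot and the scene stay as the last step left them, time stands still between calls to the robot, and variables do not carry over. Pictures are saved under pics/ and viewed, at most 10 in all, crops included, and the job is handed in when it is done.

Besides the shell and the picture viewer there is one more tool, called after "Request:" by a JSON object that holds its "api" and its "payload". apply_moves: Moves the arm, as the interface text tells. Its arguments: {"type":"object","properties":{"delta_pos":{"type":"array"},"twist":{"type":"array"},"gripper":{"type":"number"},"squeeze":{"type":"number"}},"required":["delta_pos","twist"]}

```bash
mkdir -p pics
cat > h.py <<'E'
import numpy as np, cv2, pickle
from plant import robot
def snap(n,f):
    c=robot.read_camera(n); cv2.imwrite(f'pics/{f}.png',c['frame'][:,:,::-1]); pickle.dump(c,open(f'pics/{f}.pkl','wb')); return c
def load(f): return pickle.load(open(f'pics/{f}.pkl','rb'))
def K(c):
    f=c['frame'].shape[0]/2/np.tan(np.radians(c['vertical_fov'])/2)
    return np.array([[f,0,c['cx']],[0,f,c['cy']],[0,0,1.]]),np.array([c['k1'],0,0,0.])
def proj(c,X):
    k,d=K(c); return cv2.projectPoints(np.array(X,float).reshape(-1,3),cv2.Rodrigues(np.array(c['R']))[0],np.array(c['t'],float),k,d)[0][:,0]
def ray(c,uv):
    k,d=K(c); p=cv2.undistortPoints(np.array([[uv]],float),k,d)[0,0]; R=np.array(c['R'])
    return -R.T@c['t'], R.T@np.array([p[0],p[1],1])
def atz(c,uv,z):
    o,r=ray(c,uv); return o+r*(z-o[2])/r[2]
E
python3 - <<'E'
from h import *
print(robot.read_state(),robot.tips_ahead)
for n in('scene','top'):
    c=snap(n,n+'0'); print(n,c['vertical_fov'],c['k1'],-np.array(c['R']).T@c['t'])
E
```

```text
{'t': 0.0, 'q': array([ 1.11557325e+00,  1.31152818e-01,  1.48925718e+00,  1.24155469e-05,
        1.52300897e+00, -8.53461499e-02]), 'dq': array([ 0.00075526,  0.00200812, -0.00039346, -0.0006742 , -0.00025187,
        0.00018793]), 'joint_torque': array([-8.89491657e-04, -5.59874761e+01, -4.91732454e+01,  7.68500171e-02,
        3.63441033e-02, -1.38189739e-04]), 'tool_pos': array([0.21661636, 0.55897663, 0.24260454]), 'orientation': array([-5.77603889e-01, -3.08752843e+00,  2.75897513e-03]), 'force': array([ 0.68142566, -0.29081785, -0.24565174]), 'wrist_torque': array([0.05191673, 0.02852822, 0.00527338]), 'gripper_force': 0.0, 'opening': 0.09296376671504859} 0.025
scene 44.94857732048547 -0.14379259071836267 [ 1.26110305 -0.41649259  1.08020163]
top 56.731340062081856 -0.05450814742622062 [0.38136588 0.02089602 1.07708613]
```

View pics/top0.png

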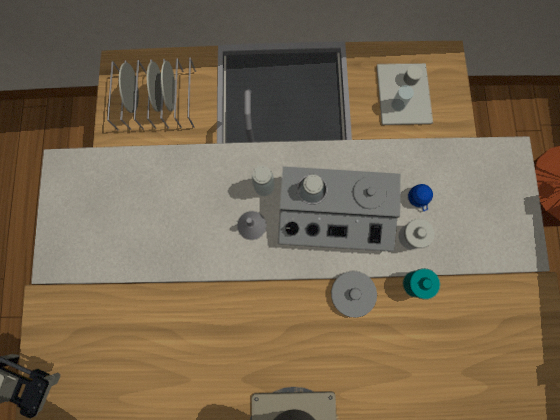

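View pics/scene0.png

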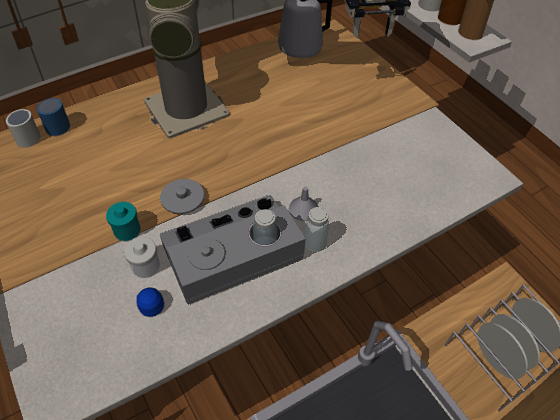

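The bottle is in the left (+y) well, at about (313,187) in the top view. The cover is on the right well, and the mains rocker is at about (375,233). I'll enlarge both views to get accurate corner points.

Run:
```python
from h import *
for n,(x,y,w,h) in dict(top0=(270,160,140,100),scene0=(155,190,160,115)).items():
    f=load(n)['frame'][y:y+h,x:x+w,::-1]; s=800//w
    g=cv2.resize(f,None,fx=s,fy=s,interpolation=cv2.INTER_CUBIC)
    g=np.clip(g*1.6,0,255).astype('uint8')
    for i in range(0,w,20): cv2.putText(g,str(x+i),(i*s,10),0,.35,(0,255,255),1); cv2.line(g,(i*s,12),(i*s,18),(0,255,255),1)
    for i in range(0,h,20): cv2.putText(g,str(y+i),(0,i*s+4),0,.35,(0,255,255),1); cv2.line(g,(24,i*s),(30,i*s),(0,255,255),1)
    cv2.imwrite(f'pics/{n}c.png',g)
```

```text
(no output)
```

View pics/top0c.png

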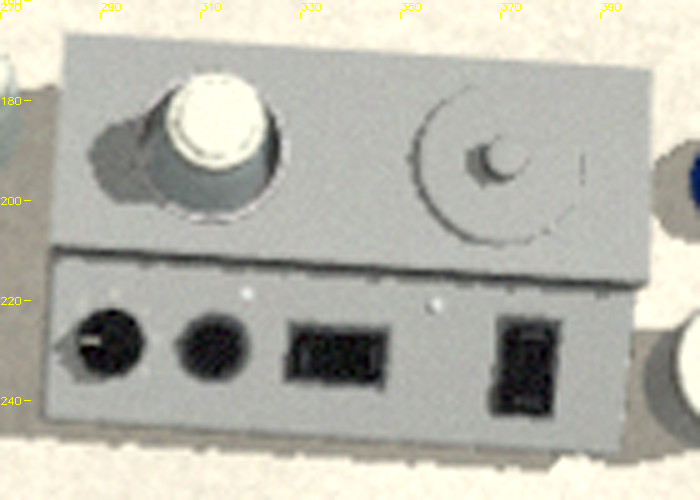

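View pics/scene0c.png

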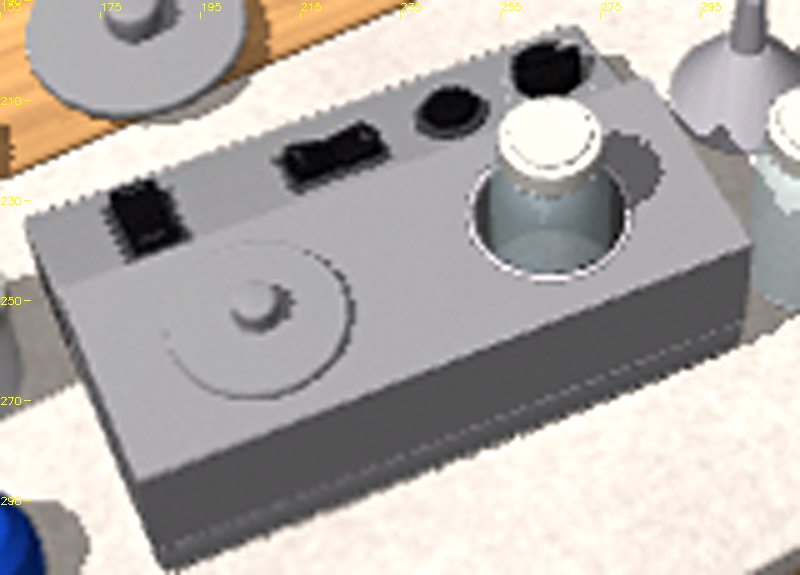

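The enlarged views show the warmer corners clearly. The rear-left top corner is at (283,167) in the top view and (305,238.6) in the scene view. The cover on the right well and the rockers are also clear. I'll fit the warmer pose to both views.

```bash
cat > fit.py <<'E'
from h import *
from scipy.optimize import least_squares
from scipy.spatial.transform import Rotation as Ro
A,B=load('top0'),load('scene0')
P=[(.1,.155,.095),(.1,-.155,.095),(-.015,.155,.095),(-.015,-.155,.095),(-.1,.155,.047),(-.1,-.155,.047),(-.0575-.003,0,.068),(-.0605,.065,.0695),(-.0595,-.1,.067)]
ua=np.array([(283,167),(400.4,174),(280.4,209.2),(399.6,217),(278.8,243.6),(394,250.4),(337.4,231),(312.6,229.6),(375.2,233.4)])-.4
Q=[P[1],P[0],P[3],P[2],P[5],P[4],(.1,-.155,0)]
ub=np.array([(182.6,286.4),(305,238.6),(167.4,247.6),(283,205.6),(160,233.2),(270,195.4),(189,304.4)])-.4
def W(p,X): return Ro.from_euler('z',p[3]).apply(np.array(X))+p[:3]
res=lambda p: np.r_[(proj(A,W(p,P))-ua).ravel(),(proj(B,W(p,Q))-ub).ravel()]
if __name__=='__main__':
    s=least_squares(res,[.55,0,0,0],loss='soft_l1'); p=s.x; print(p.round(4)); print(res(p).reshape(-1,2).round(1).tolist())
    s2=least_squares(lambda v:res([v[0],v[1],0,v[2]]),[.55,0,0]); print(s2.x)
    for n,X in dict(mains=(-.0575,-.1,.06),sel=(-.0575,0,.06),key=(-.0575,.065,.06)).items(): print(n,W(p,X).round(4))
    s=robot.read_state(); print(Ro.from_rotvec(s['orientation']).as_matrix().round(3))
E
python3 fit.py
```

```text
[ 0.5815 -0.1325 -0.0017 -0.0904]
[[-0.5, -0.7], [-0.3, -0.2], [-0.8, -0.2], [0.2, -0.3], [-1.2, 0.2], [0.1, 0.9], [0.2, 0.8], [0.2, 0.5], [0.4, 0.5], [-0.1, 0.1], [0.6, 0.4], [-0.8, 0.4], [1.5, -0.4], [-0.6, 0.4], [0.2, -1.1], [-1.0, 2.2]]
[ 0.58158934 -0.13255386 -0.08995162]
mains [ 0.5152 -0.2269  0.0583]
sel [ 0.5242 -0.1273  0.0583]
key [ 0.5301 -0.0626  0.0583]
[[-0.932  0.361 -0.001]
 [ 0.361  0.932 -0.001]
 [ 0.    -0.002 -1.   ]]
```

Both fits agree: shelf z≈0, yaw ≈ -0.09, residuals around 1 px, and the reach is fine. First move: align the tool y axis with the warmer y axis, close the fingers and travel high.

Request:
{"api": "apply_moves", "payload": {"delta_pos": [[0,0,0],[0,0,0],[-2.15,-4.7,0],[-2.15,-4.7,0],[-2.15,-4.7,0],[-2.15,-4.7,0],[-2.15,-4.7,0],[-2.15,-4.7,0]], "twist": [-0.14,-0.14,0,0,0,0,0,0], "gripper": 0, "squeeze": 10}}

```text
t: 1.1
tool_pos: [0.3201, 0.2654, 0.2433]
orientation: [-0.14, -3.138, 0.0]
force: [0.5, -0.5, 0.0]
opening: 0.0176
gripper_force: 0.0
```

Request:
{"api": "apply_moves", "payload": {"delta_pos": [[-2.15,-4.7,0],[-2.15,-4.7,0],[-2.15,-4.7,0],[-2.15,-4.7,0],[-2.15,-4.7,0],[-2.15,-4.7,0],[-2.15,-4.7,0],[0,0,0]], "twist": [0,0,0,0,0,0,0,0]}}

```text
t: 2.1
tool_pos: [0.4405, -0.077, 0.243]
orientation: [-0.148, -3.137, 0.001]
force: [0.1, 1.3, -0.4]
opening: 0.0
gripper_force: 0.0
```

```bash
cat > to.py <<'E'
# delta in tool axes (cm) to a tip point given in the warmer frame (mm)
import sys
from fit import *
p=np.array([.5815,-.1325,-.001,-.0902]); s=robot.read_state(); R=Ro.from_rotvec(s['orientation']).as_matrix()
tip=s['tool_pos']+R[:,2]*robot.tips_ahead
X=np.array(eval(sys.argv[1]))/1000
print('t',s['t'],'tip in warmer',(Ro.from_euler('z',-p[3]).apply(tip-p[:3])*1000).round(1),'delta cm',(R.T@(W(p,X)-tip)*100).round(2),'F',s['force'].round(1),'twist',round(float(np.arctan2(*(R[:,1]@Ro.from_euler('z',p[3]).as_matrix())[:2])),3),'open',s['opening'])
E
python3 to.py "(-80,-100,85)"
```

```text
t 2.1 tip in warmer [-145.5   42.6  219. ] delta cm [ -6.62 -14.23  13.4 ] F [ 0.1  1.3 -0.4] twist 0.004 open 3.021789491368897e-06
```

Request:
{"api": "apply_moves", "payload": {"delta_pos": [[-2.2,-4.7,0],[-2.2,-4.7,0],[-2.2,-4.8,0],[0,0,4],[0,0,4],[0,0,4],[0,0,0],[0,0,0]], "twist": [0,0,0,0,0,0,0,0]}}

```text
t: 3.1
tool_pos: [0.4941, -0.2212, 0.1252]
orientation: [0.14, 3.137, -0.001]
force: [0.2, 0.1, 0.9]
opening: 0.0004
gripper_force: 0.0
```

```bash
python3 to.py "(-80,-100,75)"
python3 - <<'E'
from h import *
c=snap('wrist','w1'); t=snap('top','t1'); s=snap('scene','s1')
g=lambda c,x,y,w,h: cv2.resize(c['frame'][y:y+h,x:x+w,::-1],(400,300),interpolation=cv2.INTER_CUBIC)
a=np.hstack([cv2.resize(c['frame'][:,:,::-1],(400,300)),g(s,150,175,120,90)])
cv2.imwrite('pics/m1.png',np.clip(a*1.4,0,255).astype('uint8'))
E
```

```text
t 3.1 tip in warmer [-79.  -96.2 101.2] delta cm [ 0.11 -0.38  2.62] F [0.2 0.1 0.9] twist -0.001 open 0.0003767578111091939
```

View pics/m1.png

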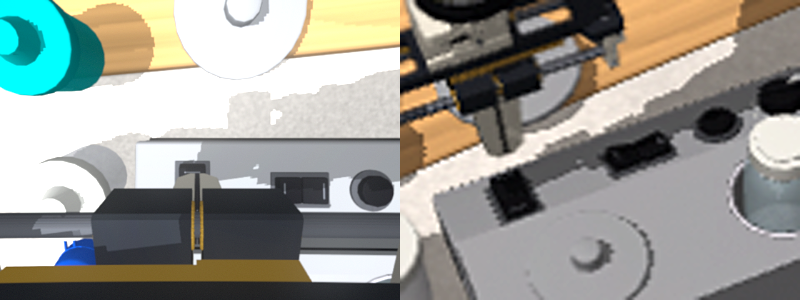

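The wrist view shows the closed tips lined up in y with the mains rocker at (192,170). The scene view shows them above its front end. I'll correct the 4 mm in y and descend.

Request:
{"api": "apply_moves", "payload": {"delta_pos": [[0.1,-0.4,0],[0,0,1.3],[0,0,1.3],[0,0,0.2],[0,0,0.2],[0,0,0.2],[0,0,0]], "twist": [0,0,0,0,0,0,0]}}

```text
t: 4.12
tool_pos: [0.4922, -0.2255, 0.0918]
orientation: [0.141, 3.138, -0.0]
force: [0.5, 0.6, -0.3]
opening: 0.0002
gripper_force: 0.0
```

```bash
python3 to.py "(-80,-100,62)"
```

```text
t 4.125 tip in warmer [ -80.5 -100.6   67.8] delta cm [-0.05  0.06  0.58] F [ 0.5  0.6 -0.3] twist -0.0 open 0.0002114847951407876
```

Request:
{"api": "apply_moves", "payload": {"delta_pos": [[0,0,0.2],[0,0,0.15],[0,0,0.1],[0,0,0]], "twist": [0,0,0,0]}}

```text
t: 4.62
tool_pos: [0.4926, -0.2256, 0.0875]
orientation: [0.141, 3.137, -0.001]
force: [0.6, -0.2, 4.0]
opening: 0.0005
gripper_force: 1.4
```

Request:
{"api": "apply_moves", "payload": {"delta_pos": [[0,0,0.1],[0,0,0]], "twist": [0,0]}}

```text
t: 4.88
tool_pos: [0.4927, -0.2256, 0.0869]
orientation: [0.141, 3.137, -0.001]
force: [1.5, 0.4, 6.5]
opening: 0.0007
gripper_force: 3.1
```

Request:
{"api": "apply_moves", "payload": {"delta_pos": [[0,0,0.1],[0,0,0]], "twist": [0,0]}}

```text
t: 5.12
tool_pos: [0.4928, -0.2257, 0.0866]
orientation: [0.141, 3.137, -0.001]
force: [-0.9, 1.7, 13.7]
opening: 0.0006
gripper_force: 6.4
```

Request:
{"api": "apply_moves", "payload": {"delta_pos": [[0,0,0.1],[0,0,0]], "twist": [0,0]}}

```text
t: 5.38
tool_pos: [0.4929, -0.2257, 0.0864]
orientation: [0.141, 3.137, -0.001]
force: [-4.6, 3.9, 19.4]
opening: 0.0002
gripper_force: 10.0
```

The rocker hit its stop at the predicted height (0.0866), with force rising to 19 N. Now I'll lift and move over the selector's left end.

Request:
{"api": "apply_moves", "payload": {"delta_pos": [[0,0,-1],[0,0,-2.5],[-0.8,-4,0],[0,0,0]], "twist": [0,0,0,0]}}

```text
t: 5.88
tool_pos: [0.4962, -0.2678, 0.1192]
orientation: [-0.144, -3.138, 0.001]
force: [-0.5, 0.3, 0.1]
opening: 0.0006
gripper_force: 0.0
```

```bash
python3 to.py "(-63,24,80)"
```

```text
t 5.875 tip in warmer [ -72.8 -142.5   95.2] delta cm [-0.95 16.65  1.51] F [-0.5  0.3  0.1] twist 0.001 open 0.0006456266219340399
```

I used the wrong sign there, which moved the tool right instead of left. The tool stayed clear and nothing was touched. Moving left now.

Request:
{"api": "apply_moves", "payload": {"delta_pos": [[-0.2,4.2,0],[-0.2,4.2,0],[-0.2,4.1,0],[-0.3,4.1,0],[0,0,0],[0,0,0]], "twist": [0,0,0,0,0,0]}}

```text
t: 6.62
tool_pos: [0.5197, -0.1012, 0.1186]
orientation: [-0.14, -3.137, 0.0]
force: [0.3, -0.7, 0.2]
opening: 0.0003
gripper_force: 0.0
```

```bash
python3 to.py "(-63,24,80)"
python3 - <<'E'
from h import *
c=snap('wrist','w2'); s=snap('scene','s2')
g=lambda c,x,y,w,h: cv2.resize(c['frame'][y:y+h,x:x+w,::-1],(400,300),interpolation=cv2.INTER_CUBIC)
a=np.hstack([cv2.resize(c['frame'][:,:,::-1],(400,300)),g(s,150,175,120,90)])
cv2.imwrite('pics/m2.png',np.clip(a*1.4,0,255).astype('uint8'))
E
```

```text
t 6.625 tip in warmer [-64.4  25.6  94.6] delta cm [-0.14 -0.16  1.46] F [ 0.3 -0.7  0.2] twist -0.001 open 0.0002995458989231129
```

View pics/m2.png

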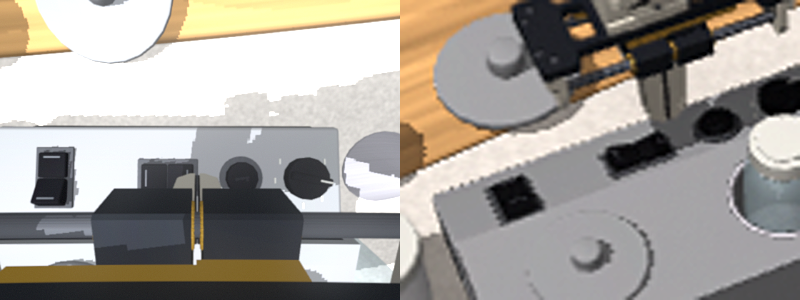

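The wrist view shows the mains at (53,178) with its rear end now proud, so it is on. The tips are between the selector, around (168,172), and the key at (240,177). Descending.

Request:
{"api": "apply_moves", "payload": {"delta_pos": [[-0.1,-0.2,0],[0,0,1.2],[0,0,0.6],[0,0,0.3],[0,0,0.2],[0,0,0]], "twist": [0,0,0,0,0,0]}}

```text
t: 7.48
tool_pos: [0.5211, -0.1035, 0.0961]
orientation: [-0.141, -3.138, 0.0]
force: [-0.5, 0.5, 0.3]
opening: 0.0006
gripper_force: 0.1
```

```bash
python3 to.py "(-63,24,66)"
```

```text
t 7.475 tip in warmer [-62.8  23.5  72.1] delta cm [0.02 0.05 0.61] F [-0.5  0.5  0.3] twist -0.0 open 0.0005855213015177166
```

Request:
{"api": "apply_moves", "payload": {"delta_pos": [[0,0,0.2],[0,0,0.2],[0,0,0.1],[0,0,0]], "twist": [0,0,0,0]}}

```text
t: 7.98
tool_pos: [0.5219, -0.1035, 0.0921]
orientation: [0.141, 3.137, -0.0]
force: [-1.1, 1.8, 6.3]
opening: -0.0
gripper_force: 3.2
```

Request:
{"api": "apply_moves", "payload": {"delta_pos": [[0,0,0.1],[0,0,0]], "twist": [0,0]}}

```text
t: 8.22
tool_pos: [0.5221, -0.1035, 0.0918]
orientation: [0.141, 3.136, -0.0]
force: [-3.7, 2.9, 12.3]
opening: 0.0006
gripper_force: 6.0
```

Request:
{"api": "apply_moves", "payload": {"delta_pos": [[0,0,0.1],[0,0,0]], "twist": [0,0]}}

```text
t: 8.48
tool_pos: [0.5223, -0.1035, 0.0914]
orientation: [0.141, 3.136, -0.0]
force: [-5.4, 3.4, 18.0]
opening: 0.0004
gripper_force: 9.0
```

The selector stopped at about the predicted height. Lift and move to the start key (+4.1 cm in y).

Request:
{"api": "apply_moves", "payload": {"delta_pos": [[0,0,-1],[0,0,-2],[0,2,0],[0,2.1,0],[0,0,0],[0,0,0]], "twist": [0,0,0,0,0,0]}}

```text
t: 9.22
tool_pos: [0.5244, -0.0623, 0.1185]
orientation: [-0.14, -3.138, 0.0]
force: [0.8, 0.7, 0.3]
opening: 0.0007
gripper_force: 0.0
```

```bash
python3 to.py "(-62,65,76)"
python3 - <<'E'
from h import *
c=snap('wrist','w3'); s=snap('scene','s3')
g=lambda c,x,y,w,h: cv2.resize(c['frame'][y:y+h,x:x+w,::-1],(400,300),interpolation=cv2.INTER_CUBIC)
a=np.hstack([g(c,0,130,560,290),g(s,170,180,100,75)])
cv2.imwrite('pics/m3.png',np.clip(a*1.4,0,255).astype('uint8'))
E
```

```text
t 9.225 tip in warmer [-63.2  64.8  94.5] delta cm [-0.12  0.02  1.85] F [0.8 0.7 0.3] twist -0.001 open 0.0007042323746549854
```

View pics/m3.png

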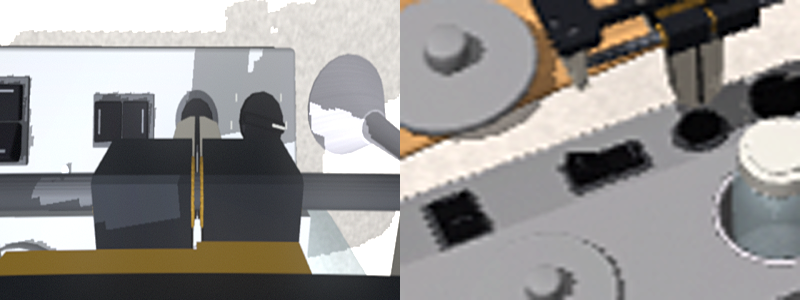

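The scene view shows the selector's right end proud, with its left end down, and the tips centred above the key. Pressing the key.

Request:
{"api": "apply_moves", "payload": {"delta_pos": [[-0.1,0,1],[0,0,0.8],[0,0,0.5],[0,0,0.3],[0,0,0.2],[0,0,0]], "twist": [0,0,0,0,0,0]}}

```text
t: 10.07
tool_pos: [0.5263, -0.0629, 0.0918]
orientation: [0.141, 3.137, -0.001]
force: [-0.9, -0.0, 4.6]
opening: 0.0005
gripper_force: 2.3
```

Request:
{"api": "apply_moves", "payload": {"delta_pos": [[0,0,0.1],[0,0,0]], "twist": [0,0]}}

```text
t: 10.32
tool_pos: [0.5265, -0.063, 0.0915]
orientation: [0.141, 3.137, -0.001]
force: [-2.3, 0.3, 9.0]
opening: 0.0007
gripper_force: 4.9
```

Request:
{"api": "apply_moves", "payload": {"delta_pos": [[0,0,0.1],[0,0,0]], "twist": [0,0]}}

```text
t: 10.58
tool_pos: [0.5266, -0.063, 0.0911]
orientation: [0.141, 3.137, -0.001]
force: [-5.8, 0.7, 15.5]
opening: 0.0002
gripper_force: 8.0
```

The key is at its hard stop: 15 N against a 5 N spring. Release, lift clear, back away and check.

Request:
{"api": "apply_moves", "payload": {"delta_pos": [[0,0,-1],[0,0,-3],[0,0,-4],[0,0,-4],[4,0,0],[4,0,0],[4,0,0],[0,0,0]], "twist": [0,0,0,0,0,0,0,0]}}

```text
t: 11.58
tool_pos: [0.4045, -0.0517, 0.2089]
orientation: [-0.141, -3.138, -0.0]
force: [-0.4, 0.7, -0.0]
opening: 0.0006
gripper_force: 0.0
```

Run:
```python
from h import *
c=snap('wrist','w4'); s=snap('scene','s4')
g=lambda c,x,y,w,h: cv2.resize(c['frame'][y:y+h,x:x+w,::-1],(400,300),interpolation=cv2.INTER_CUBIC)
a=np.hstack([g(c,0,0,560,420),g(s,170,180,120,90)])
cv2.imwrite('pics/m4.png',np.clip(a*1.4,0,255).astype('uint8'))
```

```text
(no output)
```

View pics/m4.png

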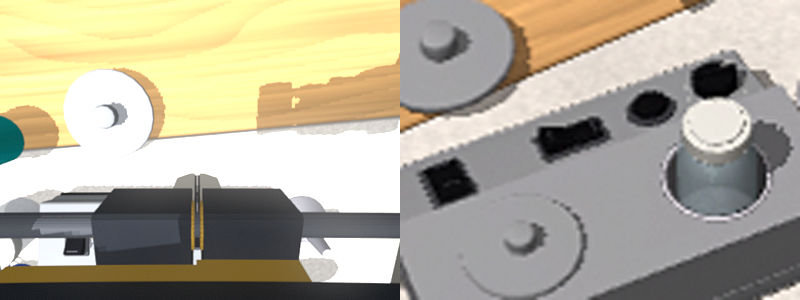

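The scene view shows the mains on, the selector's left end down and the key out again. The knob, bottle and cover look unmoved, and the arm is clear.

```bash
python3 -c "
from plant import robot
print(robot.close_job())"
```

```text
the job is handed in; nothing more can be done
None
```

The warmer is set going for the bottle in the left well: mains on, selector down on the left, start key pressed in and released. The final picture shows the knob, bottle and cover unmoved, and the job is handed in; no verdict came back.

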